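# Click the sliding battery cover shut

### The job

Close the battery case on the breadboard: pick up the loose blue cover by its fin, lay it on the case's open end and slide it in under the two rails, orange tab first, until the tab clicks down behind the yellow ledge and holds the cover against its springy brass contacts; then let go and draw back. Do it gently and by feel: contacts pushed in more than 6 mm (about 16 N) are ruined, and the cover must never be pressed on the case with over 30 N. Leave the tray, the pot and the screwdriver where they are.

Things in the scene. Friction and masses are not known exactly. Their poses are not given: they have to be found in the camera images.
- case: Aluminium battery case bolted down, 226 x 96 x 50 mm. Origin on its underside; x = the way the cover slides shut (case spans x -120 to +106), z up. The cover lies and slides on a flat deck 40 mm above the origin; the open bay with two cells is in the deck's middle (x -58 to +24, |y| < 24). Between x -120 and -30 the deck is free from above; a yellow and black contact block is screwed on at the far end.
- rail_mouth (a point): Mouth of the two dark rails: mid-width, on the deck, at case x -10 mm; axes as the case. Rails run from here to x +62: side walls 73 mm apart, lips 6.5 mm above the deck, reaching in to |y| 30.5, top 10.5 above the deck. In front a side funnel narrows from 87 to 73 mm (x -30 to -10) and lip lead-ins begin at x -19. Lay the cover flat with its plate's front edge before the funnel.
- cover: Loose blue cover, about 0.12 kg: plate 80 (x) x 70 (y) x 5 mm. Origin: centre of the plate's underside; x points to the tab end, which goes in first; z up. In the rails its origin is at y 0, z 40 mm of the case, with 1.5 mm play at each side and upward. How far in it latches is not known beforehand: the contact block is set by hand, so the latched origin lies anywhere from x -18 to +14 mm of the case.
- cover_grip (a point): Grip point on the cover's white upright fin (12 mm thick in x, 40 wide in y, from 5 to 41 mm above the underside): on its middle plane, 30 mm above the underside, 22 mm behind the plate's centre; axes as the cover's. Fingers close on it along the cover's x. Fingertips kept 12 mm or more above the underside clear the tab even when wide open.
- tab (a joint): Bend (rad) of the springy orange tab in front of the fin, 0 = straight, grows as its tip lifts. Tab 18 mm wide, cover x +22 to +68, top 11.5 mm above the underside; hook at its tip (x +60 to +68) ends 0.5 mm above the underside's plane. Riding up the yellow ledge's ramp (12 mm long, 5.5 high) bends it up to 0.13 rad and adds 2 to 5 N to the push; it springs back to 0 as it clicks down behind the ledge.
- contacts (a joint): How far (m) the two brass sprung contacts, left and right of the yellow ledge, are pushed in by the plate's front edge. 0 = free; 1 N to start, then 2.5 N per mm. The tab clicks when they are 2 mm in (whole push about 8 to 12 N just before, then it drops by the tab's share). Over 6 mm (16 N) ruins them. Released and latched they stay 2 mm in; an unlatched cover is pushed back.
- tray_mid (a point): Bystander: grey open tray with small hardware, 120 x 85 x 22 mm, 0.35 kg; point at its centre. It stands left or right of the case, the cover on the other side.
- pot_mid (a point): Bystander: white resin pot with an orange cap, 44 mm across, 75 mm high; point at its centre.
- driver_mid (a point): Bystander: yellow-handled screwdriver lying on the breadboard, 170 mm long; point at its middle.
There are look-alikes about, which are no part of the job. Leave any turquoise look-alike of the cover alone.

How it is judged:
By the outcome, as a careful person would: the job done as asked, in the order asked, and still so for the second after the job is handed in, with the robot touching nothing.
It also fails if it takes over 54 s, if anything falls off the work surface, if the arm or the gripper's body presses on something with over 40 N, if the wrist force passes 120 N, or if a joint passes its speed limit or range.

### The arm

A 6-joint arm with a two-finger parallel gripper is mounted at the origin on the work surface. World frame = base frame: x ahead of the robot, y to its left, z up, the work surface at z = 0. Lengths are in mm, angles in rad, forces in N, time in s.
With the tool pointing down it reaches from about 375 to 900 mm from the base axis. Payload 3.1 kg.
Tool frame: the origin (TCP) lies on the mounting face of the last link; the fingertips stand 173 mm ahead of it and the grasp point (between the pads) lies 155 mm ahead of it (tip_reach is the distance from the TCP to the fingertips, in mm); z points along the fingers, y is the line along which they close (so a half turn about z gives the same grasp; the last joint's range is limited). The gripper opens to 85 mm and grips with 20 to 120 N. Pads are 22 mm wide; open, the fingers measure 114 mm over their backs; the gripper's body (76 mm by 85 mm) begins 54 mm behind the grasp point. The pads swing forward as they close: fully open they stand 13 mm farther back than shut.
Start: joints at [0.961, 0.527, 1.433, -0, 1.181, -0.178], TCP at [261.525, 567.629, 404.71] pointing down, gripper open.
Joint ranges: [-3.08, 3.08], [-0.75, 2.2], [0.22, 2.44], [-1.43, 4.57], [0, 2.65], [-2.85, 2.85]. Speed limits (rad/s): [2.79, 2.79, 3.14, 3.14, 3.14, 3.14].

### API

Orientations are given as a 3x3 rotation matrix whose columns are the frame's x, y, z axes.
In Python, from cell import read_state, snapshot, calibration, sign_off, find_in, tip_reach gives the robot as it stands.
- The arm moves only by the tool arm_command, never from a script. Its argument "motion" is a list of rows, each an object with "offset": the shift along the tool's x, y, z as a fraction of full scale, a list of three; "spin": the turn about the tool's z as a fraction of full scale. In form: [{"offset": [x, y, z], "spin": spin}, ...]. A call has 1 to 12 rows; each row is the pose to reach, as a shift and turn from the pose commanded when the call began, along the tool's axes at that moment, turning the shorter way round; what a row does not reach only later rows make up. Full scale, the value 1, is 0.2 m for a shift and 360 degrees for a turn. A row lasts 1/10 s, in which the tool goes at most 50 mm and 8.59 degrees, less where a joint would pass 70% of its speed; a pose out of reach is approached as far as the arm can. A call with a number of a shift or a turn outside -1 to 1 is refused whole. A call with a gripper value outside its range is refused whole. "claw" is the opening, from -1 (shut) to 1 (fully open), set as the call begins (left out, the last holds). The fingers move at their own pace and stop on an object; "newtons" is the grip in N (left out, the last holds). Time passes only in rows, so rows that repeat a pose let the fingers close. It gives the time, the measured TCP pose, the force, the opening and the grip force at its end, in the units of the state.
- read_state(): the state, without advancing time (a new reading comes with each control period).
- snapshot(name): name is "scene" or "top" or "wrist"; returns (picture, depth): 420x560x3 uint8, red, green, blue; 420x560 float32, mm along the optical axis (not along the pixel's ray), 0 where there is no reading.
- calibration(name): a dict with "fx", "fy", "cx", "cy" (pixels), "R" (3x3) and "t" (3): a world point X has camera coordinates R X + t; the wrist camera has in their place "hand_eye" (4x4, takes a point from camera to tool coordinates, whose origin is the TCP and whose axes are the flange's). Camera axes: x right, y down, z forward; pixel columns grow to the right and rows downward; lengths in mm; the calibration is good to about 2 mm. The wrist camera is an equidistant fisheye: a pixel r from the principal point sees the ray r / f radians off the axis. A picture is of the moment at which its call begins: read the wrist's pose just before it. calibration takes no time and is no camera call.
- sign_off(): hands the job in; it is judged then, once.
Trained networks look in the newest picture that a camera, given by its name, has taken for a name from the list of things; names that differ only in an ending like _2 or _b are one class to them, and where a whole thing is asked for, a point or a joint stands for the part that bears it (a point fixed in the world has none). Each returns a list of dicts, best first, with "p" (0 to 1); they miss things now and then, are a little off and sometimes report something else, mostly with a low value. They report only what shows in the picture. A call takes as long as a camera call. They do not tell look-alikes from the thing itself.
- find_in(camera, query): "point" ([row, column] in pixels, amid what is visible of it).
The state is a dict: "t": time; "joints": joint angles; "qd": joint speeds; "effort": joint torques, N m; "ee_pos": TCP position; "eef_rot": TCP orientation; "force": force on the tool from outside, world axes, zero at the start; "torque": the same for the moment, N m; "opening": opening from 0.0 (shut) to 1.0 (fully open); "gripper_force": force on a finger pad.
Only numpy, scipy, OpenCV 4.12 (cv2) and the standard library are available. Lean on these libraries where they do the work, as an engineer would, in place of code of your own. Each camera call takes 0.05 s, during which the arm holds its last target. There are 200 camera calls.

## Working session

There is one attempt and no reset: what is moved stays moved. The work goes in short steps, Python scripts to look and compute and a tool call to move; the robot and the scene stay as the last step left them, time stands still between calls to the robot, and variables do not carry over. Pictures are saved under pics/ and viewed, at most 10 in all, crops included, and the job is handed in when it is done.

Besides the shell and the picture viewer there is one more tool, called after ">>>" in YAML: its name, and indented under it one key for each argument. arm_command: Moves the arm, as the interface text tells. Its arguments: {"type":"object","properties":{"motion":{"type":"array","items":{"type":"object","properties":{"offset":{"type":"array","items":{"type":"number","minimum":-1,"maximum":1}},"spin":{"type":"number","minimum":-1,"maximum":1}}}},"claw":{"type":"number"},"newtons":{"type":"number"}},"required":["motion"]}

```bash
ls; mkdir -p pics
cat > h.py <<'E'
import numpy as np, cv2
from cell import *
def save(n,im,s=1):
    cv2.imwrite('pics/'+n+'.png',cv2.resize(im[:,:,::-1],None,fx=s,fy=s,interpolation=cv2.INTER_CUBIC))
def world(cam,rc,d):
    c=calibration(cam); r,k=rc
    p=np.array([(k-c['cx'])/c['fx']*d,(r-c['cy'])/c['fy']*d,d])
    return np.array(c['R']).T@(p-np.array(c['t']))
E
python3 - <<'E'
from h import *
ims=[]
for cam in ['scene','top']:
    im,d=snapshot(cam); ims.append(im); np.savez(cam,im=im,d=d)
    for q in ['case','cover','cover_grip','tab','rail_mouth','contacts','tray_mid','pot_mid','driver_mid']:
        for f in find_in(cam,q)[:3]:
            r,k=map(int,f['point']); dd=d[r,k]
            print(cam,q,(r,k),round(f['p'],2),world(cam,f['point'],dd).round(0))
save('scene',ims[0]);save('top',ims[1],1.4)
s=read_state();print(s['t'],s['ee_pos'],s['eef_rot'],tip_reach if not callable(tip_reach) else tip_reach())
E
```

```text
pics
scene case (272, 283) 0.58 [638.  -0.  59.]
scene cover (173, 352) 0.66 [411. 745.   0.]
scene cover (225, 309) 0.65 [517. 291.  19.]
scene cover (192, 246) 0.56 [162. 327.  -2.]
scene cover_grip (195, 244) 0.79 [186. 290.   8.]
scene cover_grip (229, 306) 0.74 [520. 271.  13.]
scene cover_grip (172, 351) 0.69 [405. 745.   3.]
scene tab (231, 324) 0.39 [580. 300.  16.]
scene rail_mouth (267, 286) 0.73 [621.  34.  46.]
scene tray_mid (301, 181) 0.61 [ 468. -271.   24.]
scene pot_mid (253, 343) 0.63 [728. 195.  62.]
scene driver_mid (363, 259) 0.61 [ 797. -285.   30.]
top case (173, 339) 0.84 [600.  32.  50.]
top cover (193, 268) 0.64 [527. 295.  11.]
top cover (219, 144) 0.63 [418. 760.   7.]
top cover (285, 264) 0.6 [183. 301.  -1.]
top cover_grip (284, 261) 0.77 [187. 312.   2.]
top cover_grip (192, 271) 0.73 [529. 286.  20.]
top cover_grip (219, 147) 0.65 [419. 747.  10.]
top tab (182, 266) 0.54 [566. 304.  18.]
top tab (283, 274) 0.51 [191. 267.  20.]
top rail_mouth (174, 334) 0.68 [595.  48.  55.]
top tray_mid (211, 415) 0.93 [ 463. -253.   32.]
top pot_mid (144, 292) 0.61 [696. 209.  84.]
top driver_mid (129, 415) 0.74 [ 788. -264.   25.]
1.0 [261.52670009 567.63274182 404.73712674] [[-9.08209019e-01  4.18516875e-01  5.14978807e-05]
 [ 4.18516877e-01  9.08209019e-01  3.94545954e-05]
 [-3.02584257e-05  5.73857516e-05 -9.99999998e-01]] 173.4
```

View pics/top.png

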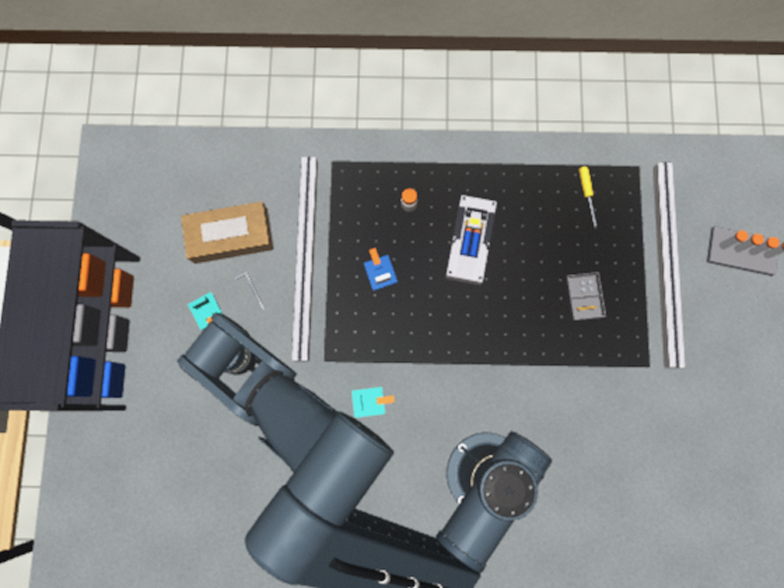

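View pics/scene.png

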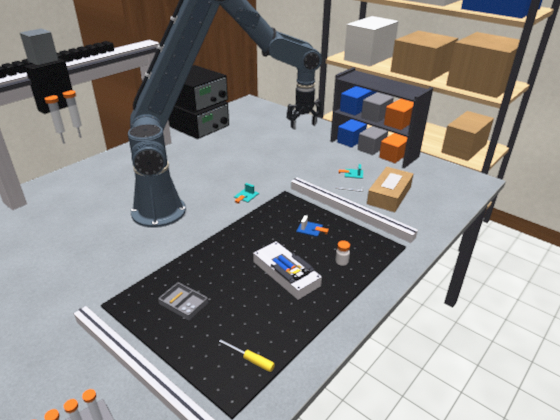

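The candidates, in native top-image pixels (row, col), are: a blue cover with a white fin at (193,270), a turquoise look-alike with a dark fin at (219,146), and another turquoise one at (285,264). I choose the blue one. The case is at (173,339) with its yellow ledge toward world +x. The tray is at right (211,415), the pot at (144,292) and the driver at (129,415).

```bash
cat >> h.py <<'E'
def go(p,yaw,s=None):
    """offset/spin to TCP p (mm) with tool y axis at yaw (deg), mod 180 free; from measured pose"""
    s=s or read_state(); R=np.array(s['eef_rot']); d=np.array(p)-s['ee_pos']
    y=np.degrees(np.arctan2(R[1,1],R[0,1])); dy=(yaw-y+90)%180-90
    print('offset',(R.T@d/200).round(4),'spin',round(-dy/360,4),'now',np.round(s['ee_pos'],1),'yaw',round(y,2))
E
python3 - <<'E'
from h import *
c=calibration('wrist');print({k:np.round(v,3) for k,v in c.items()})
go([480,290,400],17)
z=np.load('top.npz');im,d=z['im'],z['d']
hsv=cv2.cvtColor(im,cv2.COLOR_RGB2HSV)
sub=slice(165,215),slice(245,300)
def pca(m,name):
    rc=np.argwhere(m)+[165,245]; P=np.array([world('top',a,d[a[0],a[1]]) for a in rc]); print(name,len(P),P.mean(0).round(1),P[:,2].min().round(),P[:,2].max().round())
h=hsv[sub]
pca((h[...,0]>100)&(h[...,0]<125)&(h[...,1]>120),'blue')
pca((h[...,0]<18)&(h[...,1]>120),'orange')
pca((h[...,1]<60)&(h[...,2]>150),'white')
E
```

```text
{'fx': np.float64(325.192), 'fy': np.float64(325.192), 'cx': np.float64(279.555), 'cy': np.float64(207.967), 'hand_eye': array([[-1.0000e-03, -9.6000e-01, -2.7900e-01,  7.0829e+01],
       [ 1.0000e+00, -1.0000e-03,  0.0000e+00,  5.0900e-01],
       [-1.0000e-03, -2.7900e-01,  9.6000e-01,  3.0446e+01],
       [ 0.0000e+00,  0.0000e+00,  0.0000e+00,  1.0000e+00]])}
offset [-1.5731 -0.8036  0.0237] spin 0.1341 now [261.5 567.6 404.7] yaw 65.26
blue 324 [521.9 284.3  17. ] 1.0 57.0
orange 62 [568.5 301.4  20.6] 6.0 36.0
white 45 [505.1 278.2  47.4] 14.0 63.0
```

>>> arm_command:
  motion:
    - {"offset": [-0.25,-0.13,0],"spin": 0.0225}
    - {"offset": [-0.5,-0.26,0],"spin": 0.045}
    - {"offset": [-0.75,-0.4,0],"spin": 0.0675}
    - {"offset": [-1,-0.51,0],"spin": 0.09}
    - {"offset": [-1,-0.51,0],"spin": 0.09}

```text
t: 1.5
ee_pos: [402.6, 388.6, 404.9]
eef_rot: [[-0.538, 0.843, 0.001], [0.843, 0.538, -0.001], [-0.001, 0.001, -1.0]]
force: [0.0, 0.6, -0.9]
opening: 1.002
gripper_force: 0.0
```

```bash
python3 -c "
from h import *
go([490,290,400],17)"
```

```text
offset [-0.6506  0.103   0.0253] spin 0.0432 now [402.6 388.6 404.9] yaw 32.56
```

>>> arm_command:
  motion:
    - {"offset": [-0.25,0.03,0],"spin": 0.0216}
    - {"offset": [-0.45,0.07,0],"spin": 0.0432}
    - {"offset": [-0.6,0.1,0],"spin": 0.0432}
    - {"offset": [-0.65,0.1,0],"spin": 0.0432}
    - {"offset": [-0.65,0.1,0],"spin": 0.0432}
    - {"offset": [-0.65,0.1,0],"spin": 0.0432}

```text
t: 2.1
ee_pos: [487.1, 293.4, 404.6]
eef_rot: [[-0.298, 0.955, -0.001], [0.955, 0.298, 0.0], [0.001, -0.001, -1.0]]
force: [-0.5, -0.2, 0.6]
opening: 1.001
gripper_force: 0.0
```

```bash
cat >> h.py <<'E'
def wcam():
    c=calibration('wrist'); s=read_state(); T=np.eye(4); T[:3,:3]=s['eef_rot']; T[:3,3]=s['ee_pos']
    return c, T@np.array(c['hand_eye'])
def ray(c,rc):
    rc=np.atleast_2d(np.asarray(rc,float)); v=(rc[:,::-1]-[c['cx'],c['cy']])
    r=np.hypot(*v.T)+1e-9; th=r/c['fx']
    return np.c_[v/r[:,None]*np.sin(th)[:,None],np.cos(th)]
def onz(c,M,rc,z):
    u=ray(c,rc)@M[:3,:3].T; o=M[:3,3]; return o+u*((z-o[2])/u[:,2])[:,None]
def bydepth(c,M,rc,d):
    u=ray(c,rc); p=u/u[:,2:]*np.atleast_1d(d)[:,None]; return p@M[:3,:3].T+M[:3,3]
def shot(n):
    c,M=wcam(); im,d=snapshot('wrist'); np.savez('pics/'+n,im=im,d=d,M=M); save(n,im,1.4); return c,M,im,d
E
python3 - <<'E'
from h import *
c,M,im,d=shot('w1')
print(M[:3,3].round())
for q in ['cover','cover_grip','tab','case','rail_mouth','contacts']:
    for f in find_in('wrist',q)[:2]:
        r,k=map(int,f['point']); print(q,(r,k),round(f['p'],2),bydepth(c,M,f['point'],d[r,k]).round(1))
E
```

```text
[466. 361. 374.]
cover (192, 311) 0.62 [[526.  290.9  17.2]]
cover (103, 59) 0.58 [[179.5 309.9   5.4]]
cover_grip (195, 310) 0.97 [[525.4 288.2  18.8]]
cover_grip (106, 57) 0.82 [[175.8 305.8   4.8]]
tab (195, 349) 0.71 [[566.5 302.1  24.1]]
tab (137, 55) 0.56 [[186.4 265.8  11.7]]
case (337, 275) 0.87 [[540.4 104.   43.5]]
rail_mouth (337, 277) 0.93 [[542.8 104.3  41.5]]
```

View pics/w1.png

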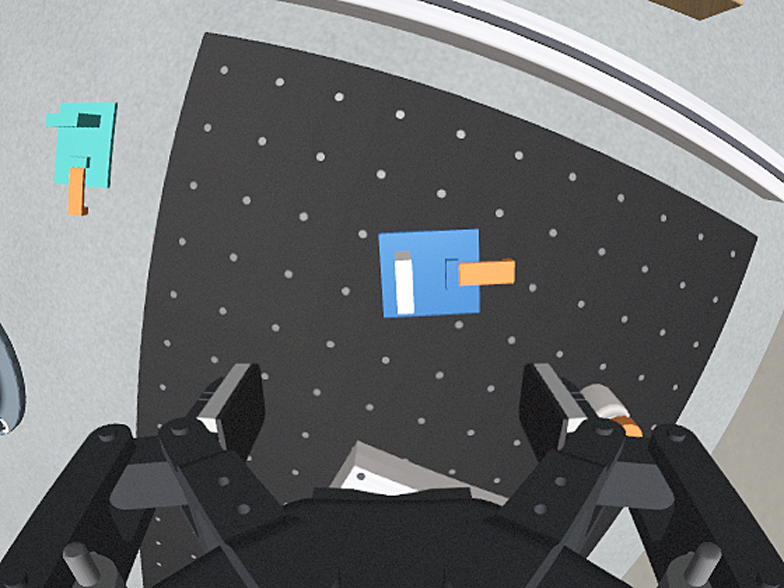

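The wrist view shows the blue cover upright on the board, with its white fin at native (204,288), orange tab at (195,347), and the turquoise look-alike far left. The choice holds.

```bash
cat >> h.py <<'E'
def masks(im):
    h=cv2.cvtColor(im,cv2.COLOR_RGB2HSV); H,S,V=h[...,0],h[...,1],h[...,2]
    return dict(blue=(H>100)&(H<120)&(S>130)&(V>90),orange=(H>5)&(H<18)&(S>140)&(V>120),white=(S<40)&(V>190),yellow=(H>20)&(H<34)&(S>140)&(V>120))
def blob(m,near=None,box=None):
    m=m.astype(np.uint8)
    if box: k=np.zeros_like(m); k[box[0]:box[1],box[2]:box[3]]=1; m=m*k
    n,l,st,_=cv2.connectedComponentsWithStats(m); i=1+st[1:,4].argmax(); return l==i
def rect(P):
    (c,w,a)=cv2.minAreaRect(P[:,:2].astype(np.float32)); return np.round(c,1),np.round(w,1),round(a,2)
def cover(n,c,M,im,d,box):
    mk=masks(im)
    for k in ['blue','white','orange']:
        rc=np.argwhere(blob(mk[k],box=box)); P=bydepth(c,M,rc,d[rc[:,0],rc[:,1]])
        z=np.median(P[:,2]); Q=onz(c,M,rc,z)
        print(n,k,len(rc),'medz',z.round(1),'p5,95',np.percentile(P[:,2],[5,95]).round(1),'rect@z',rect(Q),'centroid px',rc.mean(0).round(1),'rect@depth',rect(P[abs(P[:,2]-z)<3]))
E
python3 - <<'E'
from h import *
z=np.load('pics/w1.npz'); c=calibration('wrist')
cover('w1',c,z['M'],z['im'],z['d'],(150,240,260,380))
rc=np.array([[260,260],[120,300],[250,330]]);print('board z',bydepth(c,z['M'],rc,z['d'][rc[:,0],rc[:,1]])[:,2].round(1))
go([560,-10,400],-9)
E
```

```text
w1 blue 3416 medz 17.3 p5,95 [15.7 22.7] rect@z (array([522. , 286.5]), array([80.4, 71.4]), 20.38) centroid px [193.4 307.8] rect@depth (array([521.7, 286.6]), array([79.6, 70.3]), 20.46)
w1 white 443 medz 53.2 p5,95 [51.7 54.4] rect@z (array([501.4, 279. ]), array([12. , 40.5]), 20.4) centroid px [204.3 288.6] rect@depth (array([501.4, 278.8]), array([11.9, 39.3]), 20.39)
w1 orange 449 medz 23.9 p5,95 [20.5 25.3] rect@z (array([564.5, 302.7]), array([45.4, 20.3]), 20.63) centroid px [194.8 348.9] rect@depth (array([564.8, 302. ]), array([45.8, 18.8]), 20.84)
board z [10.7 13.4 12. ]
offset [-1.5576 -0.1066  0.0238] spin 0.0733 now [487.3 293.7 404.8] yaw 17.39
```

>>> arm_command:
  motion:
    - {"offset": [-0.25,0,0],"spin": 0.023}
    - {"offset": [-0.5,-0.02,0],"spin": 0.046}
    - {"offset": [-0.75,-0.05,0],"spin": 0.073}
    - {"offset": [-1,-0.1,0],"spin": 0.073}
    - {"offset": [-1,-0.1,0],"spin": 0.073}
    - {"offset": [-1,-0.1,0],"spin": 0.073}

```text
t: 3.05
ee_pos: [528.4, 95.0, 404.8]
eef_rot: [[0.159, 0.987, -0.0], [0.987, -0.159, 0.0], [0.0, -0.0, -1.0]]
force: [-0.4, 0.1, -0.2]
opening: 0.997
gripper_force: 0.0
```

Run:
```python
from h import *
c,M,im,d=shot('w2')
for q in ['case','rail_mouth','contacts']:
    for f in find_in('wrist',q)[:2]:
        r,k=map(int,f['point']); print(q,(r,k),round(f['p'],2),bydepth(c,M,f['point'],d[r,k]).round(1))
go([560,-10,400],-9)
```

```text
case (214, 348) 0.87 [[595.4  54.8  51.3]]
rail_mouth (53, 437) 0.67 [[697.  208.5  87.2]]
rail_mouth (216, 345) 0.59 [[592.6  52.7  50.7]]
offset [-0.5071  0.2415  0.0232] spin 0.0005 now [527.8  97.6 404.7] yaw -8.83
```

View pics/w2.png

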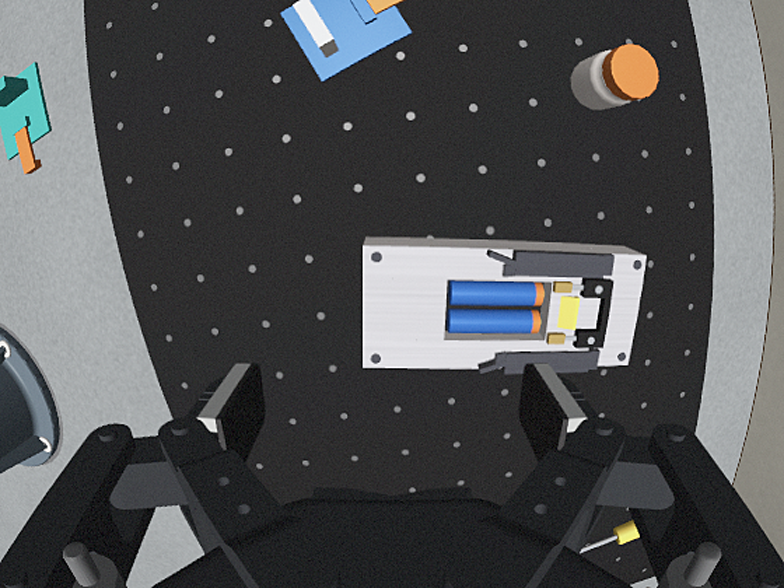

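The case lies clear: deck corners at native about (174,259), (263,259), (181,461) and (262,450), bay in the middle, yellow ledge at (223,406), and brass contacts at (205,401) and (242,397). Nothing is in the bay mouth.

Run:
```python
from h import *
z=np.load('pics/w2.npz'); c=calibration('wrist');M,im,d=z['M'],z['im'],z['d']
box=(165,275,250,470)
rr,kk=np.mgrid[box[0]:box[1],box[2]:box[3]]; rc=np.c_[rr.ravel(),kk.ravel()]
P=bydepth(c,M,rc,d[rc[:,0],rc[:,1]])
h=cv2.cvtColor(im,cv2.COLOR_RGB2HSV)[rc[:,0],rc[:,1]]
w=(h[:,1]<45)&(h[:,2]>150)&(abs(P[:,2]-52)<8)
zd=np.median(P[w,2]);print('deck z',zd, w.sum())
Q=onz(c,M,rc[w],zd); print('rect',rect(Q)); B=cv2.boxPoints(cv2.minAreaRect(Q[:,:2].astype(np.float32)));print(B.round(1))
# long axis angle & centre -> case frame
(cx,cy),(a,b),ang=cv2.minAreaRect(Q[:,:2].astype(np.float32))
yaw=ang if a>b else ang-90; yaw=(yaw+90)%180-90
u=np.array([np.cos(np.radians(yaw)),np.sin(np.radians(yaw))]); v=np.array([-u[1],u[0]])
o=np.array([cx,cy])+7*u; print('case o',o.round(1),'yaw',yaw)
def inc(m,zz,name):
    q=onz(c,M,rc[m],zz)[:,:2]-o; x,y=q@u,q@v; print(name,m.sum(),'x',np.percentile(x,[1,50,99]).round(1),'y',np.percentile(y,[1,50,99]).round(1),'z',np.median(P[m,2]).round(1))
inc((h[:,0]>100)&(h[:,0]<125)&(h[:,1]>150),zd-8,'cells blue')
ye=(h[:,0]>25)&(h[:,0]<33)&(h[:,1]>130);inc(ye,zd+4,'yellow')
br=(h[:,0]>14)&(h[:,0]<25)&(h[:,1]>90);
for s,n in((rc[:,0]<222,'brassL'),(rc[:,0]>=222,'brassR')): inc(br&s&(rc[:,1]>388),zd+3,n)
dk=(h[:,2]<90)&(P[:,2]>zd+5); 
for s,n in((rc[:,0]<215,'railL'),(rc[:,0]>=235,'railR')): inc(dk&s,zd+10.5,n)
for p in[(280/1.4,447/1.4),(338/1.4,445/1.4)]:
    q=onz(c,M,[p],zd)[0,:2]-o; print('bay corner',(q@u).round(1),(q@v).round(1))
for k in [(257,376),(358,375),(265,637),(356,621)]:
    q=onz(c,M,[np.array(k)/1.4],zd)[0,:2]-o; print('screw',(q@u).round(1),(q@v).round(1))
```

```text
deck z 52.31906028169004 9663
rect (array([612.9,  43.8]), array([ 97.3, 226.1]), 79.78)
[[493.   15.9]
 [715.5 -24.2]
 [732.8  71.6]
 [510.2 111.7]]
case o [619.8  42.5] yaw -10.224601745605469
cells blue 1924 x [-54.4 -20.2  12.6] y [-20.8   1.4  20.3] z 50.6
yellow 22 x [31.6 39.3 47.3] y [-13.5   6.   12.8] z 55.4
brassL 105 x [24.  31.6 39.3] y [16.7 21.1 24.7] z 58.1
brassR 87 x [24.3 31.5 43.2] y [-24.9 -21.2 -17.1] z 58.3
railL 442 x [-30.6  52.1  94.1] y [12.9 27.3 61.1] z 60.5
railR 641 x [-46.9  23.4  81. ] y [-58.9 -31.4 -12.5] z 62.5
bay corner -58.0 22.9
bay corner -57.0 -23.0
screw -110.3 39.1
screw -110.4 -40.6
screw 98.2 39.1
screw 97.7 -40.3
```

```bash
python3 -c "
from h import *
go([501.4,279,300],20.4)"
```

```text
offset [ 0.8757 -0.2696  0.5237] spin -0.0812 now [527.8  97.6 404.7] yaw -8.83
```

>>> arm_command:
  motion:
    - {"offset": [0.22,-0.05,0.1],"spin": -0.022}
    - {"offset": [0.44,-0.11,0.2],"spin": -0.044}
    - {"offset": [0.66,-0.18,0.33],"spin": -0.066}
    - {"offset": [0.8,-0.24,0.45],"spin": -0.0812}
    - {"offset": [0.8757,-0.2696,0.52],"spin": -0.0812}
    - {"offset": [0.8757,-0.2696,0.52],"spin": -0.0812}
    - {"offset": [0.8757,-0.2696,0.52],"spin": -0.0812}
  claw: 0.2

```text
t: 3.95
ee_pos: [502.3, 277.8, 300.9]
eef_rot: [[-0.347, 0.938, 0.0], [0.938, 0.347, -0.001], [-0.001, 0.0, -1.0]]
force: [0.3, 0.2, 0.1]
opening: 0.595
gripper_force: 0.0
```

Run:
```python
from h import *
c,M,im,d=shot('w3')
cover('w3',c,M,im,d,(100,419,180,420))
go([501.4,279,198],20.4)
```

```text
w3 blue 5701 medz 17.4 p5,95 [16.1 23.4] rect@z (array([522.1, 286.5]), array([80.5, 70.9]), 20.21) centroid px [204.4 308.6] rect@depth (array([522.2, 286.2]), array([80.5, 70.6]), 20.58)
w3 white 947 medz 53.3 p5,95 [52.  54.2] rect@z (array([501.3, 278.7]), array([11.5, 40.6]), 20.26) centroid px [216.6 278. ] rect@depth (array([501.4, 278.9]), array([11.6, 40.5]), 19.74)
w3 orange 111 medz 22.3 p5,95 [13.8 24. ] rect@z (array([562. , 311.4]), array([46. ,  6.3]), 15.36) centroid px [194.4 369.3] rect@depth (array([561.9, 310.6]), array([45.7,  3.8]), 16.5)
offset [ 0.0115 -0.0043  0.5175] spin -0.0005 now [502.8 277.1 301.5] yaw 20.22
```

View pics/w3.png

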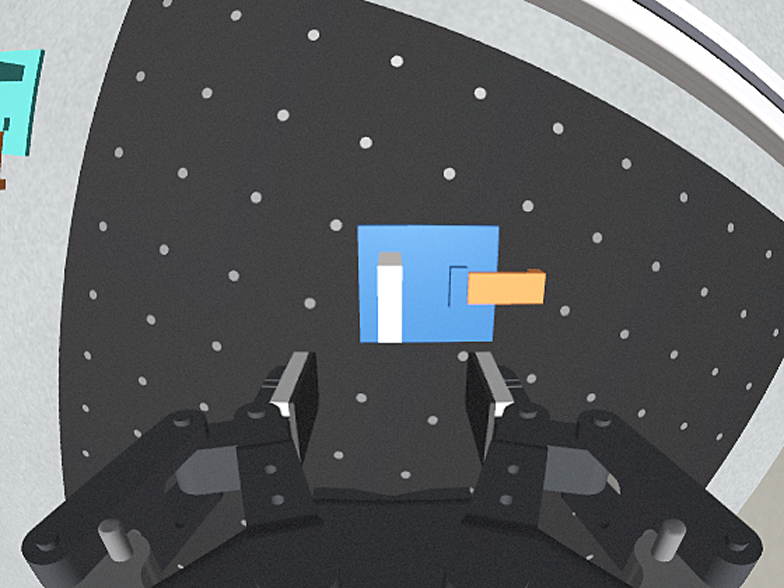

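The fin is centred between the open fingers (native (205,278)), the tab points away at (206,362), and both views agree within 0.5 mm. I'll descend and grip.

>>> arm_command:
  motion:
    - {"offset": [0.005,-0.004,0.2],"spin": 0}
    - {"offset": [0.009,-0.004,0.36],"spin": 0}
    - {"offset": [0.009,-0.004,0.46],"spin": 0}
    - {"offset": [0.009,-0.004,0.51],"spin": 0}
    - {"offset": [0.009,-0.004,0.513],"spin": 0}
    - {"offset": [0.009,-0.004,0.513],"spin": 0}

```text
t: 4.6
ee_pos: [501.8, 278.4, 199.3]
eef_rot: [[-0.345, 0.939, 0.002], [0.939, 0.345, 0.001], [-0.0, 0.002, -1.0]]
force: [-0.5, -0.4, 0.4]
opening: 0.602
gripper_force: 0.0
```

>>> arm_command:
  motion:
    - {"offset": [0,0,0],"spin": 0}
    - {"offset": [0,0,0],"spin": 0}
    - {"offset": [0,0,0],"spin": 0}
    - {"offset": [0,0,0],"spin": 0}
    - {"offset": [0,0,0],"spin": 0}
    - {"offset": [0,0,0],"spin": 0}
    - {"offset": [0,0,0],"spin": 0}
    - {"offset": [0,0,0],"spin": 0}
  claw: -1
  newtons: 50

```text
t: 5.4
ee_pos: [501.3, 279.1, 199.2]
eef_rot: [[-0.346, 0.938, 0.002], [0.938, 0.346, 0.001], [-0.0, 0.002, -1.0]]
force: [-0.2, -0.3, 6.5]
opening: 0.127
gripper_force: 50.0
```

>>> arm_command:
  motion:
    - {"offset": [0,0,-0.02],"spin": 0}
    - {"offset": [0,0,-0.1],"spin": 0}
    - {"offset": [0,0,-0.25],"spin": 0}
    - {"offset": [0,0,-0.45],"spin": 0}
    - {"offset": [0,0,-0.5],"spin": 0}
    - {"offset": [0,0,-0.5],"spin": 0}

```text
t: 6.0
ee_pos: [501.2, 279.1, 299.8]
eef_rot: [[-0.346, 0.938, 0.004], [0.938, 0.346, 0.001], [-0.0, 0.004, -1.0]]
force: [-0.4, -0.9, -0.3]
opening: 0.131
gripper_force: 49.1
```

```bash
cat >> h.py <<'E'
O=np.array([619.7,42.1]); Y=-10.1; ZD=52.3
U=np.array([np.cos(np.radians(Y)),np.sin(np.radians(Y))]); V=np.array([-U[1],U[0]])
def cas(x,y,h): return np.r_[O+x*U+y*V, ZD+h+157.2]  # TCP for fin at case x,y; cover h above deck
E
python3 - <<'E'
from h import *
s=read_state();print(s['force'],s['opening'])
print(cas(-98,0,60)); go(cas(-98,0,60),Y)
c,M,im,d=shot('w4'); cover('w4',c,M,im,d,(100,419,180,420))
E
```

```text
[-0.35119915 -0.92042416 -0.28271811] 0.13099369806312525
[523.21868836  59.28593916 269.5       ]
offset [-1.0691 -0.2781  0.1506] spin 0.0844 now [501.2 279.1 299.8] yaw 20.27
w4 blue 10567 medz 118.0 p5,95 [116.8 124.4] rect@z (array([521.1, 291.6]), array([80.4, 61.8]), 20.21) centroid px [230.1 328.7] rect@depth (array([521.2, 291.6]), array([80.5, 60.6]), 20.07)
w4 white 2338 medz 153.9 p5,95 [152.9 154.9] rect@z (array([502.1, 279. ]), array([12.2, 39.8]), 20.05) centroid px [292.7 279.5] rect@depth (array([502. , 278.7]), array([12.2, 41.5]), 19.62)
w4 orange 151 medz 123.2 p5,95 [120.9 124.9] rect@z (array([554.4, 307.8]), array([27.9,  1.9]), 21.8) centroid px [245.7 395.5] rect@depth (array([554.2, 307.7]), array([28.9,  1.5]), 20.27)
```

View pics/w4.png

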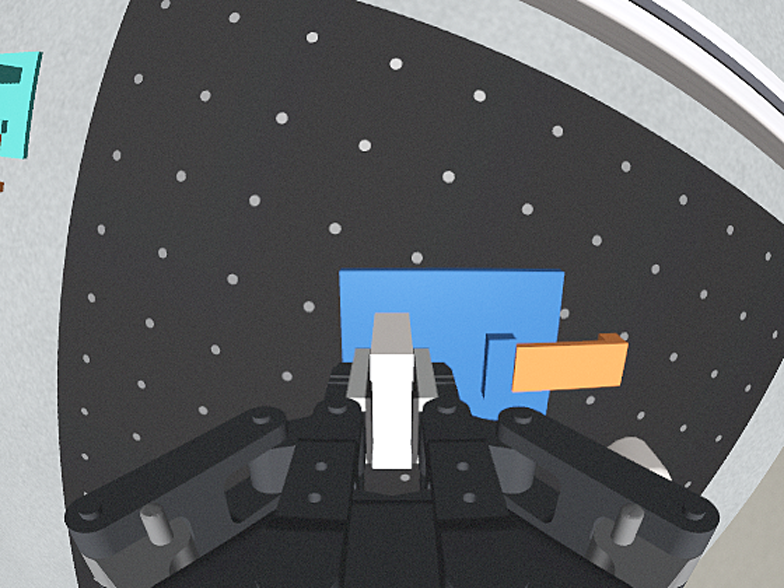

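The cover is held by the fin (native (288,280)), tab forward, plate level, underside 187 mm below the TCP. Now I'll carry it over the deck.

>>> arm_command:
  motion:
    - {"offset": [-0.15,-0.03,0],"spin": 0.02}
    - {"offset": [-0.35,-0.08,0],"spin": 0.04}
    - {"offset": [-0.55,-0.14,0],"spin": 0.06}
    - {"offset": [-0.75,-0.2,0],"spin": 0.08}
    - {"offset": [-0.9,-0.25,0],"spin": 0.0844}
    - {"offset": [-1,-0.278,0],"spin": 0.0844}
    - {"offset": [-1,-0.278,0],"spin": 0.0844}
    - {"offset": [-1,-0.278,0],"spin": 0.0844}

```text
t: 6.85
ee_pos: [517.4, 71.8, 296.5]
eef_rot: [[0.177, 0.984, -0.004], [0.984, -0.177, 0.001], [-0.0, -0.004, -1.0]]
force: [-0.8, -0.4, -1.1]
opening: 0.131
gripper_force: 49.0
```

```bash
sed -i 's/ZD+h+157.2/ZD+h+187/' h.py
python3 - <<'E'
from h import *
s=read_state();print(s['force'],s['opening'])
go(cas(-98,0,20),Y)
c,M,im,d=shot('w5'); cover('w5',c,M,im,d,(100,419,180,420))
E
```

```text
[-0.84593775 -0.44425769 -1.09104236] 0.1309533376810564
offset [-0.0563  0.0404  0.1861] spin -0.0003 now [517.4  71.8 296.5] yaw -10.21
w5 blue 11070 medz 114.5 p5,95 [ 51.5 120.9] rect@z (array([545.5,  71.5]), array([60.9, 93.1]), 79.54) centroid px [230.2 333.8] rect@depth (array([539.3,  72.6]), array([61. , 80.7]), 79.49)
w5 white 3247 medz 52.4 p5,95 [51.2 53.5] rect@z (array([564.9,  91.7]), array([ 22.7, 116.3]), 75.13) centroid px [181.  333.5] rect@depth (array([565.1,  91.6]), array([ 22.8, 116.7]), 75.01)
w5 orange 1724 medz 120.8 p5,95 [119.5 121.8] rect@z (array([575.6,  61.6]), array([19.4, 30.9]), 79.78) centroid px [261.6 393.2] rect@depth (array([575.6,  61.3]), array([18.9, 30.9]), 79.41)
```

View pics/w5.png

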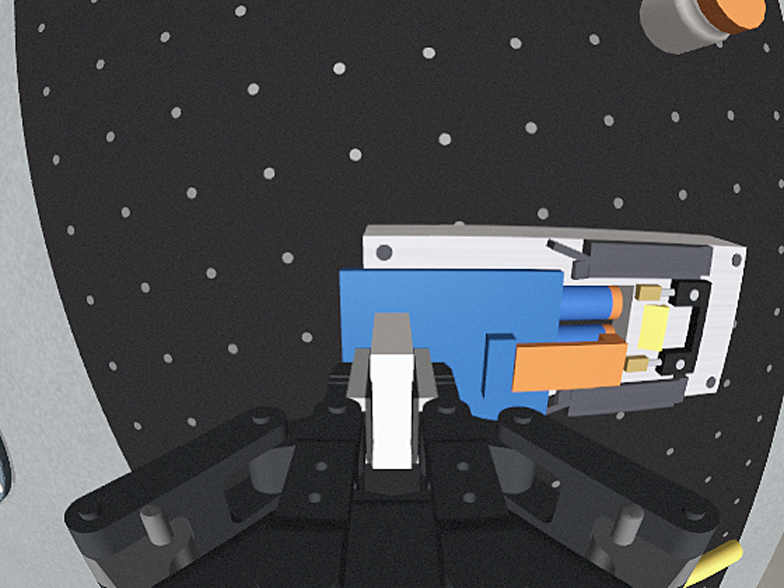

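Run:
```python
from h import *
z=np.load('pics/w5.npz'); c=calibration('wrist');M,im,d=z['M'],z['im'],z['d']
for n,k,zz in [('corner -120,48',(237,363),0),('corner 106,48',(248,746),0),('corner 106,-48',(394,717),0),('scr',(252,384),0),('scr',(260,737),0),('scr',(382,711),0),('brassL front',(292,637),4),('brassR front',(365,625),4),('railL',(252,585),10.5),('railR inner near',(392,572),10.5),('yellow',(327,640),4)]:
    q=onz(c,M,[np.array(k)/1.4],ZD+zz)[0,:2]-O; print(n,(q@U).round(1),(q@V).round(1))
mk=masks(im); rc=np.argwhere(blob(mk['white'],box=(165,290,420,540))); print('deck z right',np.median(bydepth(c,M,rc,d[rc[:,0],rc[:,1]])[:,2]))
```

```text
corner -120,48 -120.1 47.5
corner 106,48 105.9 47.2
corner 106,-48 107.7 -50.3
scr -110.2 40.1
scr 99.2 39.6
scr 98.7 -40.5
brassL front 23.9 21.1
brassR front 24.1 -21.5
railL -13.1 43.2
railR inner near -10.0 -32.8
yellow 29.5 1.1
deck z right 52.382333878092425
```

>>> arm_command:
  motion:
    - {"offset": [-0.03,0.02,0.05],"spin": 0}
    - {"offset": [-0.0563,0.0404,0.12],"spin": 0}
    - {"offset": [-0.0563,0.0404,0.17],"spin": 0}
    - {"offset": [-0.0563,0.0404,0.186],"spin": 0}
    - {"offset": [-0.0563,0.0404,0.186],"spin": 0}
    - {"offset": [-0.0563,0.0404,0.186],"spin": 0}

```text
t: 7.5
ee_pos: [523.9, 59.7, 260.8]
eef_rot: [[0.176, 0.984, -0.0], [0.984, -0.176, 0.0], [0.0, -0.0, -1.0]]
force: [0.8, 0.2, -1.0]
opening: 0.135
gripper_force: 49.0
```

```bash
sed -i 's/Y=-10.1/Y=-10.2/' h.py
python3 - <<'E'
from h import *
s=read_state();print(s['force'],s['opening'])
go(cas(-98,0,1),Y)
E
```

```text
[ 0.77928068  0.19099891 -0.97567946] 0.1345452962914244
offset [-0.0016 -0.0032  0.1024] spin 0.0002 now [523.9  59.7 260.8] yaw -10.11
```

>>> arm_command:
  motion:
    - {"offset": [-0.0016,-0.003,0.05],"spin": 0.0003}
    - {"offset": [-0.0016,-0.003,0.08],"spin": 0.0003}
    - {"offset": [-0.0016,-0.003,0.092],"spin": 0.0003}
    - {"offset": [-0.0016,-0.003,0.095],"spin": 0.0003}
    - {"offset": [-0.0016,-0.003,0.098],"spin": 0.0003}
    - {"offset": [-0.0016,-0.003,0.098],"spin": 0.0003}

```text
t: 8.1
ee_pos: [523.4, 59.3, 241.4]
eef_rot: [[0.178, 0.984, 0.0], [0.984, -0.178, -0.0], [0.0, 0.0, -1.0]]
force: [0.1, 0.4, -1.3]
opening: 0.135
gripper_force: 49.0
```

>>> arm_command:
  motion:
    - {"offset": [0,0,0.0025],"spin": 0}
    - {"offset": [0,0,0.005],"spin": 0}
    - {"offset": [0,0,0.005],"spin": 0}

```text
t: 8.4
ee_pos: [523.3, 59.3, 240.4]
eef_rot: [[0.178, 0.984, 0.0], [0.984, -0.178, -0.0], [0.0, 0.0, -1.0]]
force: [-1.0, 0.8, -1.8]
opening: 0.131
gripper_force: 49.0
```

>>> arm_command:
  motion:
    - {"offset": [0,0,0.0025],"spin": 0}
    - {"offset": [0,0,0.005],"spin": 0}
    - {"offset": [0,0,0.005],"spin": 0}

```text
t: 8.7
ee_pos: [523.3, 59.3, 239.3]
eef_rot: [[0.178, 0.984, 0.0], [0.984, -0.178, 0.0], [0.0, 0.0, -1.0]]
force: [0.5, -0.6, -1.4]
opening: 0.129
gripper_force: 49.0
```

>>> arm_command:
  motion:
    - {"offset": [0,0,0.0025],"spin": 0}
    - {"offset": [0,0,0.0025],"spin": 0}

```text
t: 8.9
ee_pos: [523.3, 59.3, 239.2]
eef_rot: [[0.178, 0.984, 0.0], [0.984, -0.178, -0.0], [-0.0, 0.0, -1.0]]
force: [-0.8, -0.1, 2.6]
opening: 0.13
gripper_force: 49.7
```

>>> arm_command:
  motion:
    - {"offset": [0,0.02,0],"spin": 0}
    - {"offset": [0,0.04,0],"spin": 0}
    - {"offset": [0,0.06,0],"spin": 0}
    - {"offset": [0,0.08,0],"spin": 0}
    - {"offset": [0,0.09,0],"spin": 0}
    - {"offset": [0,0.09,0],"spin": 0}

```text
t: 9.5
ee_pos: [540.7, 56.2, 239.2]
eef_rot: [[0.178, 0.984, -0.001], [0.984, -0.178, 0.0], [0.0, -0.001, -1.0]]
force: [-3.0, 0.9, 6.7]
opening: 0.127
gripper_force: 50.2
```

>>> arm_command:
  motion:
    - {"offset": [0,0.01,0],"spin": 0}
    - {"offset": [0,0.02,0],"spin": 0}
    - {"offset": [0,0.03,0],"spin": 0}
    - {"offset": [0,0.03,0],"spin": 0}

```text
t: 9.9
ee_pos: [543.6, 55.8, 239.4]
eef_rot: [[0.177, 0.984, -0.01], [0.984, -0.177, 0.001], [-0.0, -0.01, -1.0]]
force: [-9.0, 1.0, 12.6]
opening: 0.13
gripper_force: 50.9
```

>>> arm_command:
  motion:
    - {"offset": [0,-0.01,-0.003],"spin": 0}
    - {"offset": [0,-0.015,-0.005],"spin": 0}
    - {"offset": [0,-0.015,-0.005],"spin": 0}

```text
t: 10.2
ee_pos: [544.4, 55.4, 239.5]
eef_rot: [[0.178, 0.984, 0.001], [0.984, -0.178, -0.0], [0.0, 0.001, -1.0]]
force: [-0.1, -0.4, -0.6]
opening: 0.13
gripper_force: 49.0
```

Run:
```python
from h import *
s=read_state();print(s['force'],s['torque'],s['opening'])
c,M,im,d=shot('w6'); cover('w6',c,M,im,d,(100,419,180,420))
p=s['ee_pos'][:2]-O; print('fin case',p@U,p@V)
```

```text
[-0.1373726  -0.41903528 -0.58368007] [0.06681414 0.00203511 0.03549177] 0.1297371039860219
w6 blue 10755 medz 57.6 p5,95 [52.1 64. ] rect@z (array([573.6,  54.8]), array([60.9, 92.6]), 79.87) centroid px [230.8 333.3] rect@depth (array([567.4,  56.1]), array([60.5, 80.1]), 79.48)
w6 white 9715 medz 52.3 p5,95 [51.3 53.4] rect@z (array([557.1,  63.3]), array([ 76.6, 110.1]), 79.9) centroid px [205.7 259.8] rect@depth (array([557. ,  63.1]), array([ 77.3, 110.4]), 80.02)
w6 orange 1688 medz 64.1 p5,95 [62.9 65.1] rect@z (array([603.5,  45.3]), array([19.1, 30.9]), 80.01) centroid px [261.7 393.2] rect@depth (array([603.5,  44.7]), array([19.1, 31.1]), 80.09)
fin case -76.43689735185853 -0.22931006562571188
```

View pics/w6.png

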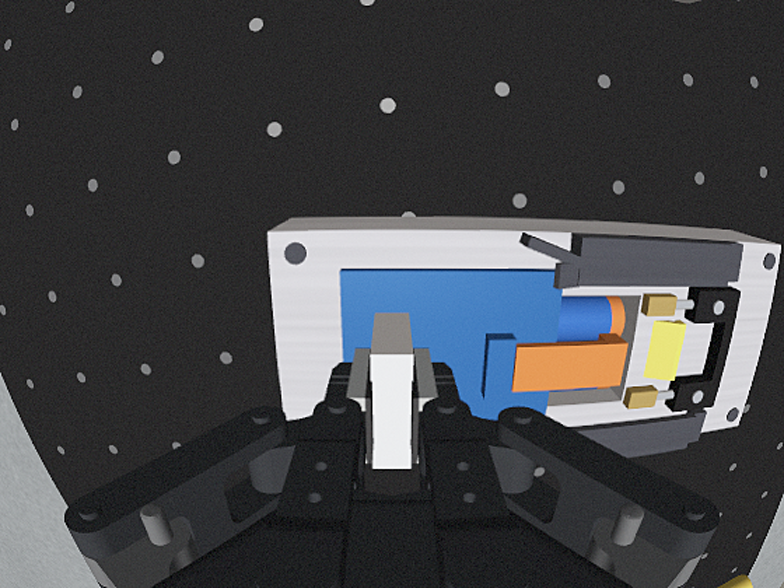

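The cover lies flat on the deck at the rail mouth, its front edge just at the lip lead-ins (native (195,400)), centred and straight. The jam was from pressing too hard, so I'll continue lighter.

>>> arm_command:
  motion:
    - {"offset": [0,0.01,0],"spin": 0}
    - {"offset": [0,0.02,0],"spin": 0}
    - {"offset": [0,0.02,0],"spin": 0}

```text
t: 10.55
ee_pos: [548.6, 54.6, 239.7]
eef_rot: [[0.178, 0.984, 0.001], [0.984, -0.178, -0.0], [0.0, 0.001, -1.0]]
force: [0.4, 0.1, -0.9]
opening: 0.127
gripper_force: 49.0
```

>>> arm_command:
  motion:
    - {"offset": [0,0.01,0],"spin": 0}
    - {"offset": [0,0.02,0],"spin": 0}
    - {"offset": [0,0.02,0],"spin": 0}

```text
t: 10.85
ee_pos: [552.3, 54.0, 239.9]
eef_rot: [[0.178, 0.984, 0.001], [0.984, -0.178, -0.0], [0.0, 0.001, -1.0]]
force: [0.2, -0.2, -0.8]
opening: 0.133
gripper_force: 49.0
```

>>> arm_command:
  motion:
    - {"offset": [0,0.01,0.001],"spin": 0}
    - {"offset": [0,0.02,0.001],"spin": 0}
    - {"offset": [0,0.03,0.002],"spin": 0}
    - {"offset": [0,0.04,0.002],"spin": 0}
    - {"offset": [0,0.04,0.002],"spin": 0}

```text
t: 11.35
ee_pos: [560.1, 52.6, 239.5]
eef_rot: [[0.178, 0.984, 0.001], [0.984, -0.178, -0.0], [0.0, 0.001, -1.0]]
force: [0.9, -0.9, -1.6]
opening: 0.133
gripper_force: 49.0
```

>>> arm_command:
  motion:
    - {"offset": [0,0.01,0],"spin": 0}
    - {"offset": [0,0.02,0],"spin": 0}
    - {"offset": [0,0.02,0],"spin": 0}

```text
t: 11.65
ee_pos: [564.0, 51.9, 239.5]
eef_rot: [[0.178, 0.984, 0.001], [0.984, -0.178, -0.0], [0.0, 0.001, -1.0]]
force: [-0.1, 0.4, -0.5]
opening: 0.132
gripper_force: 49.0
```

>>> arm_command:
  motion:
    - {"offset": [0,0.01,0],"spin": 0}
    - {"offset": [0,0.02,0],"spin": 0}
    - {"offset": [0,0.02,0],"spin": 0}

```text
t: 11.95
ee_pos: [567.4, 51.3, 239.4]
eef_rot: [[0.178, 0.984, -0.001], [0.984, -0.178, 0.0], [-0.0, -0.001, -1.0]]
force: [-1.2, -0.4, -0.1]
opening: 0.127
gripper_force: 49.2
```

>>> arm_command:
  motion:
    - {"offset": [0,0.01,0],"spin": 0}
    - {"offset": [0,0.02,0],"spin": 0}
    - {"offset": [0,0.02,0],"spin": 0}

```text
t: 12.25
ee_pos: [571.7, 50.6, 239.4]
eef_rot: [[0.178, 0.984, -0.0], [0.984, -0.178, 0.0], [0.0, -0.0, -1.0]]
force: [-2.8, 1.4, 0.6]
opening: 0.134
gripper_force: 49.2
```

>>> arm_command:
  motion:
    - {"offset": [0,0.01,0],"spin": 0}
    - {"offset": [0,0.01,0],"spin": 0}

```text
t: 12.45
ee_pos: [573.6, 50.2, 239.4]
eef_rot: [[0.178, 0.984, -0.0], [0.984, -0.178, -0.0], [-0.0, -0.0, -1.0]]
force: [-3.4, -0.8, -0.2]
opening: 0.129
gripper_force: 49.4
```

>>> arm_command:
  motion:
    - {"offset": [0,0.01,0],"spin": 0}
    - {"offset": [0,0.01,0],"spin": 0}

```text
t: 12.65
ee_pos: [576.5, 49.6, 239.7]
eef_rot: [[0.178, 0.984, 0.003], [0.984, -0.178, -0.0], [0.0, 0.003, -1.0]]
force: [-1.3, 1.0, 1.0]
opening: 0.132
gripper_force: 49.2
```

>>> arm_command:
  motion:
    - {"offset": [0,0.01,0],"spin": 0}
    - {"offset": [0,0.01,0],"spin": 0}

```text
t: 12.85
ee_pos: [578.1, 49.4, 239.6]
eef_rot: [[0.178, 0.984, 0.002], [0.984, -0.178, -0.0], [0.0, 0.002, -1.0]]
force: [-0.7, 0.1, 0.7]
opening: 0.131
gripper_force: 49.3
```

>>> arm_command:
  motion:
    - {"offset": [0,0.01,0],"spin": 0}
    - {"offset": [0,0.01,0],"spin": 0}

```text
t: 13.05
ee_pos: [579.7, 49.1, 239.5]
eef_rot: [[0.178, 0.984, 0.001], [0.984, -0.178, -0.0], [0.0, 0.001, -1.0]]
force: [-1.7, 1.1, 1.1]
opening: 0.126
gripper_force: 49.3
```

>>> arm_command:
  motion:
    - {"offset": [0,0.005,0],"spin": 0}
    - {"offset": [0,0.005,0],"spin": 0}

```text
t: 13.25
ee_pos: [580.4, 49.0, 239.4]
eef_rot: [[0.178, 0.984, -0.0], [0.984, -0.178, 0.0], [-0.0, -0.0, -1.0]]
force: [-3.2, -0.1, 1.0]
opening: 0.13
gripper_force: 49.3
```

>>> arm_command:
  motion:
    - {"offset": [0,0.005,0],"spin": 0}
    - {"offset": [0,0.005,0],"spin": 0}

```text
t: 13.45
ee_pos: [581.6, 48.8, 239.5]
eef_rot: [[0.178, 0.984, 0.001], [0.984, -0.178, -0.0], [0.0, 0.001, -1.0]]
force: [-2.3, 0.5, 1.4]
opening: 0.132
gripper_force: 49.3
```

>>> arm_command:
  motion:
    - {"offset": [0,0.005,0],"spin": 0}
    - {"offset": [0,0.005,0],"spin": 0}

```text
t: 13.65
ee_pos: [582.5, 48.6, 239.4]
eef_rot: [[0.178, 0.984, 0.0], [0.984, -0.178, -0.0], [-0.0, 0.0, -1.0]]
force: [-2.2, -0.0, 1.2]
opening: 0.129
gripper_force: 49.4
```

>>> arm_command:
  motion:
    - {"offset": [0,0.005,0],"spin": 0}
    - {"offset": [0,0.005,0],"spin": 0}

```text
t: 13.85
ee_pos: [583.0, 48.5, 239.3]
eef_rot: [[0.178, 0.984, -0.001], [0.984, -0.178, 0.0], [-0.0, -0.001, -1.0]]
force: [-3.7, 0.3, 2.9]
opening: 0.131
gripper_force: 49.5
```

>>> arm_command:
  motion:
    - {"offset": [0,0.005,0],"spin": 0}
    - {"offset": [0,0.005,0],"spin": 0}

```text
t: 14.05
ee_pos: [584.2, 48.3, 239.3]
eef_rot: [[0.178, 0.984, -0.0], [0.984, -0.178, 0.0], [-0.0, -0.0, -1.0]]
force: [-2.6, 0.4, -0.2]
opening: 0.131
gripper_force: 49.2
```

>>> arm_command:
  motion:
    - {"offset": [0,0.005,0],"spin": 0}
    - {"offset": [0,0.005,0],"spin": 0}

```text
t: 14.25
ee_pos: [584.6, 48.2, 239.3]
eef_rot: [[0.178, 0.984, -0.003], [0.984, -0.178, 0.0], [-0.0, -0.003, -1.0]]
force: [-5.5, 0.7, 3.7]
opening: 0.128
gripper_force: 49.7
```

>>> arm_command:
  motion:
    - {"offset": [0,0.004,0],"spin": 0}
    - {"offset": [0,0.004,0],"spin": 0}

```text
t: 14.45
ee_pos: [584.9, 48.2, 239.4]
eef_rot: [[0.178, 0.984, -0.004], [0.984, -0.178, 0.001], [-0.0, -0.004, -1.0]]
force: [-7.8, 1.9, 5.3]
opening: 0.129
gripper_force: 49.9
```

>>> arm_command:
  motion:
    - {"offset": [0,0.004,-0.002],"spin": 0}
    - {"offset": [0,0.004,-0.002],"spin": 0}

```text
t: 14.65
ee_pos: [585.4, 48.1, 239.5]
eef_rot: [[0.177, 0.984, -0.005], [0.984, -0.177, 0.001], [-0.0, -0.006, -1.0]]
force: [-7.0, 1.1, 4.4]
opening: 0.132
gripper_force: 49.9
```

>>> arm_command:
  motion:
    - {"offset": [0,0.004,0],"spin": 0}
    - {"offset": [0,0.004,0],"spin": 0}

```text
t: 14.85
ee_pos: [585.7, 48.1, 239.5]
eef_rot: [[0.177, 0.984, -0.007], [0.984, -0.177, 0.001], [-0.0, -0.007, -1.0]]
force: [-9.1, 1.3, 6.4]
opening: 0.132
gripper_force: 50.0
```

>>> arm_command:
  motion:
    - {"offset": [0,0.004,-0.001],"spin": 0}
    - {"offset": [0,0.004,-0.001],"spin": 0}

```text
t: 15.05
ee_pos: [586.0, 48.0, 239.6]
eef_rot: [[0.177, 0.984, -0.009], [0.984, -0.177, 0.001], [-0.0, -0.009, -1.0]]
force: [-9.9, 0.4, 6.4]
opening: 0.129
gripper_force: 50.1
```

>>> arm_command:
  motion:
    - {"offset": [0,0.003,-0.001],"spin": 0}
    - {"offset": [0,0.003,-0.001],"spin": 0}

```text
t: 15.25
ee_pos: [586.4, 48.0, 239.7]
eef_rot: [[0.177, 0.984, -0.009], [0.984, -0.177, 0.001], [-0.001, -0.009, -1.0]]
force: [-10.5, 0.8, 6.3]
opening: 0.129
gripper_force: 50.1
```

>>> arm_command:
  motion:
    - {"offset": [0,0.004,-0.002],"spin": 0}
    - {"offset": [0,0.004,-0.002],"spin": 0}

```text
t: 15.45
ee_pos: [587.1, 47.8, 239.8]
eef_rot: [[0.177, 0.984, -0.01], [0.984, -0.177, 0.001], [-0.001, -0.01, -1.0]]
force: [-9.9, 1.7, 3.7]
opening: 0.128
gripper_force: 50.0
```

>>> arm_command:
  motion:
    - {"offset": [0,0.004,-0.001],"spin": 0}
    - {"offset": [0,0.004,-0.001],"spin": 0}

```text
t: 15.65
ee_pos: [587.4, 47.8, 239.9]
eef_rot: [[0.177, 0.984, -0.012], [0.984, -0.177, 0.002], [-0.001, -0.012, -1.0]]
force: [-9.7, 1.8, 5.6]
opening: 0.128
gripper_force: 50.0
```

>>> arm_command:
  motion:
    - {"offset": [0,0.004,-0.002],"spin": 0}
    - {"offset": [0,0.004,-0.002],"spin": 0}

```text
t: 15.85
ee_pos: [588.0, 47.7, 240.0]
eef_rot: [[0.177, 0.984, -0.012], [0.984, -0.177, 0.002], [-0.001, -0.012, -1.0]]
force: [-10.8, 2.0, 4.2]
opening: 0.127
gripper_force: 49.9
```

>>> arm_command:
  motion:
    - {"offset": [0,0.004,-0.002],"spin": 0}
    - {"offset": [0,0.004,-0.002],"spin": 0}

```text
t: 16.05
ee_pos: [588.5, 47.6, 240.1]
eef_rot: [[0.177, 0.984, -0.014], [0.984, -0.177, 0.002], [-0.001, -0.014, -1.0]]
force: [-10.6, 1.4, 3.4]
opening: 0.132
gripper_force: 49.8
```

>>> arm_command:
  motion:
    - {"offset": [0,0.004,-0.001],"spin": 0}
    - {"offset": [0,0.004,-0.001],"spin": 0}

```text
t: 16.25
ee_pos: [588.9, 47.5, 240.2]
eef_rot: [[0.177, 0.984, -0.015], [0.984, -0.177, 0.002], [-0.001, -0.015, -1.0]]
force: [-11.4, 2.2, 3.9]
opening: 0.129
gripper_force: 49.8
```

>>> arm_command:
  motion:
    - {"offset": [0,0.003,-0.001],"spin": 0}
    - {"offset": [0,0.003,-0.001],"spin": 0}

```text
t: 16.45
ee_pos: [589.3, 47.5, 240.3]
eef_rot: [[0.177, 0.984, -0.016], [0.984, -0.177, 0.002], [-0.001, -0.016, -1.0]]
force: [-11.3, 2.6, 3.1]
opening: 0.135
gripper_force: 49.8
```

Run:
```python
from h import *
s=read_state();print(s['force'].round(1),s['torque'].round(2))
c,M,im,d=shot('w7'); cv2.imwrite('pics/w7c.png',cv2.resize(im[150:330,240:480,::-1],(800,600),interpolation=cv2.INTER_CUBIC))
z6=np.load('pics/w6.npz')
for n,mm,i,dd in(('w6',z6['M'],z6['im'],z6['d']),('w7',M,im,d)):
    rc=np.argwhere(blob(masks(i)['orange'],box=(230,300,360,470))); P=bydepth(c,mm,rc,dd[rc[:,0],rc[:,1]])
    q=P[:,:2]-O;x=q@U; 
    e=np.percentile(x,[2,98]); 
    A=np.c_[x,np.ones_like(x)]; k=np.linalg.lstsq(A,P[:,2],rcond=None)[0]
    print(n,'tab x',e.round(1),'slope',k[0].round(3),'z ends',(k[0]*e+k[1]).round(1))
    rc=np.argwhere(blob(masks(i)['blue'],box=(185,300,240,410))); P=bydepth(c,mm,rc,dd[rc[:,0],rc[:,1]]);P=P[abs(P[:,2]-57.5)<3]
    x=(P[:,:2]-O)@U; k=np.polyfit(x,P[:,2],1); print('plate x',np.percentile(x,[1,99]).round(1),'slope',k[0].round(3),'z',np.polyval(k,np.percentile(x,[1,99])).round(1))
```

```text
[-11.3   2.6   3.1] [0.37 1.92 0.06]
w6 tab x [-31.1  14.4] slope -0.21 z ends [68.5 59. ]
plate x [-93.1 -15.3] slope 0.001 z [57.5 57.6]
w7 tab x [11.2 55.1] slope -0.289 z ends [70.5 57.8]
plate x [-51.3  27.1] slope -0.016 z [58.6 57.3]
```

View pics/w7c.png

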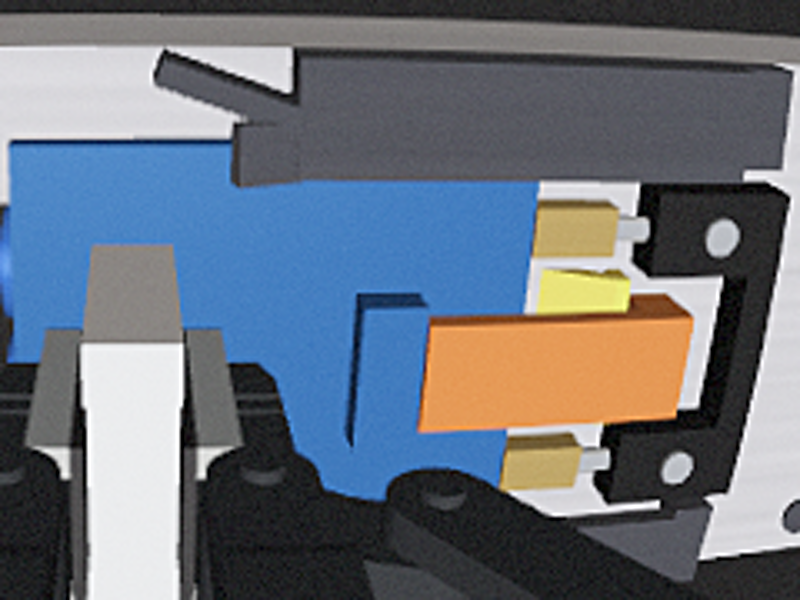

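The crop shows the plate front against both brass contacts, pushed in about 3 mm. The tab tip has passed the yellow ledge and the tab looks straight, so it has likely clicked. I'll ease off and see if it holds.

>>> arm_command:
  motion:
    - {"offset": [0,-0.005,0.001],"spin": 0}
    - {"offset": [0,-0.01,0.002],"spin": 0}
    - {"offset": [0,-0.01,0.002],"spin": 0}

```text
t: 16.8
ee_pos: [588.3, 47.6, 240.1]
eef_rot: [[0.177, 0.984, -0.012], [0.984, -0.177, 0.002], [-0.001, -0.012, -1.0]]
force: [-9.6, 1.3, 2.4]
opening: 0.131
gripper_force: 49.5
```

>>> arm_command:
  motion:
    - {"offset": [0,-0.005,0.001],"spin": 0}
    - {"offset": [0,-0.01,0.002],"spin": 0}
    - {"offset": [0,-0.01,0.002],"spin": 0}

```text
t: 17.1
ee_pos: [587.0, 47.8, 239.9]
eef_rot: [[0.178, 0.984, -0.01], [0.984, -0.177, 0.001], [-0.0, -0.01, -1.0]]
force: [-8.3, 1.8, 1.9]
opening: 0.135
gripper_force: 49.5
```

```bash
cat > an.py <<'E'
from h import *
import sys
c,M,im,d=shot(sys.argv[1]); s=read_state(); print(s['t'],s['force'].round(1),s['torque'].round(2),((s['ee_pos'][:2]-O)@U).round(2))
for n in ['w5','w6','w7',sys.argv[1]]:
    z=np.load('pics/'+n+'.npz'); mm,i,dd=z['M'],z['im'],z['d']
    m=cv2.erode(blob(masks(i)['orange'],box=(230,300,365,470)).astype(np.uint8),np.ones((3,3)))
    rc=np.argwhere(m); P=bydepth(c,mm,rc,dd[rc[:,0],rc[:,1]]); x=(P[:,:2]-O)@U; y=(P[:,:2]-O)@V
    t=np.percentile(x,98); k=np.percentile(y,[10,90]); w=(y>k[0])&(y<k[1]-4)
    f=lambda a,b:np.median(P[w&(x>t-b)&(x<t-a),2]).round(2)
    rb=np.argwhere(cv2.erode(blob(masks(i)['blue'],box=(185,300,240,410)).astype(np.uint8),np.ones((3,3)))); Q=bydepth(c,mm,rb,dd[rb[:,0],rb[:,1]]); q=np.median(Q[:,2]);Q=Q[abs(Q[:,2]-q)<3]; xb=(Q[:,:2]-O)@U
    print(n,'tab tip x',t.round(1),'z tip/mid/root',f(0,6),f(10,16),f(20,26),'plate x',np.percentile(xb,[0.5,99.5]).round(1),'z',np.polyval(np.polyfit(xb,Q[:,2],1),[xb.min(),xb.max()]).round(2))
E
python3 an.py w8
```

```text
17.15 [-7.5  1.   1.1] [ 0.24  1.3  -0.  ] -33.15
w5 tab tip x -18.1 z tip/mid/root 120.66 120.8 120.83 plate x [-123.8  -45.3] z [114.69 114.39]
w6 tab tip x 13.0 z tip/mid/root 64.06 64.2 64.05 plate x [-92.9 -15. ] z [57.55 57.63]
w7 tab tip x 54.3 z tip/mid/root 63.46 63.46 63.76 plate x [-51.4  26.9] z [58.61 57.28]
w8 tab tip x 53.3 z tip/mid/root 63.53 63.57 63.74 plate x [-52.4  25.9] z [58.13 57.3 ]
```

The tab is straight (tip 63.5, root 63.7), so it has clicked. I'll relieve the remaining push.

>>> arm_command:
  motion:
    - {"offset": [0,-0.005,0.001],"spin": 0}
    - {"offset": [0,-0.01,0.002],"spin": 0}
    - {"offset": [0,-0.01,0.002],"spin": 0}

```text
t: 17.45
ee_pos: [585.8, 48.0, 239.8]
eef_rot: [[0.177, 0.984, -0.007], [0.984, -0.177, 0.001], [-0.0, -0.007, -1.0]]
force: [-6.0, 1.8, 1.6]
opening: 0.129
gripper_force: 49.5
```

>>> arm_command:
  motion:
    - {"offset": [0,-0.005,0.001],"spin": 0}
    - {"offset": [0,-0.005,0.001],"spin": 0}

```text
t: 17.65
ee_pos: [585.4, 48.1, 239.7]
eef_rot: [[0.178, 0.984, -0.005], [0.984, -0.178, 0.001], [-0.0, -0.005, -1.0]]
force: [-4.6, 0.5, 1.4]
opening: 0.128
gripper_force: 49.2
```

>>> arm_command:
  motion:
    - {"offset": [0,-0.005,0.001],"spin": 0}
    - {"offset": [0,-0.008,0.001],"spin": 0}
    - {"offset": [0,-0.008,0.001],"spin": 0}

```text
t: 17.95
ee_pos: [584.8, 48.2, 239.8]
eef_rot: [[0.178, 0.984, -0.002], [0.984, -0.178, 0.0], [-0.0, -0.002, -1.0]]
force: [-4.0, 0.8, -4.6]
opening: 0.13
gripper_force: 48.8
```

>>> arm_command:
  motion:
    - {"offset": [0,-0.005,0.001],"spin": 0}
    - {"offset": [0,-0.005,0.001],"spin": 0}

```text
t: 18.15
ee_pos: [584.4, 48.2, 239.8]
eef_rot: [[0.178, 0.984, 0.0], [0.984, -0.178, -0.0], [0.0, 0.0, -1.0]]
force: [-0.3, 0.7, -6.5]
opening: 0.131
gripper_force: 48.6
```

```bash
python3 an.py w9|sed '2,4d'
```

```text
18.2 [-1.2  0.9 -6.7] [0.14 0.53 0.04] -35.8
w9 tab tip x 52.1 z tip/mid/root 63.64 63.82 63.88 plate x [-53.  25.] z [57.88 57.44]
```

>>> arm_command:
  motion:
    - {"offset": [0,0,0.003],"spin": 0}
    - {"offset": [0,0,0.003],"spin": 0}

```text
t: 18.4
ee_pos: [584.4, 48.2, 239.7]
eef_rot: [[0.178, 0.984, 0.001], [0.984, -0.178, -0.0], [0.0, 0.001, -1.0]]
force: [-0.6, 0.6, -4.9]
opening: 0.134
gripper_force: 48.8
```

>>> arm_command:
  motion:
    - {"offset": [0,0,0.003],"spin": 0}
    - {"offset": [0,0,0.003],"spin": 0}

```text
t: 18.6
ee_pos: [584.3, 48.2, 239.4]
eef_rot: [[0.178, 0.984, 0.001], [0.984, -0.178, -0.0], [-0.0, 0.001, -1.0]]
force: [-2.5, 0.2, -2.2]
opening: 0.128
gripper_force: 49.3
```

>>> arm_command:
  motion:
    - {"offset": [0,0,0],"spin": 0}
    - {"offset": [0,0,0],"spin": 0}
    - {"offset": [0,0,0],"spin": 0}
    - {"offset": [0,0,0],"spin": 0}
    - {"offset": [0,0,0],"spin": 0}
  claw: -0.1

```text
t: 19.1
ee_pos: [584.4, 48.3, 239.3]
eef_rot: [[0.178, 0.984, 0.001], [0.984, -0.178, -0.0], [0.0, 0.001, -1.0]]
force: [-0.8, -0.4, 0.5]
opening: 0.448
gripper_force: 0.0
```

```bash
python3 an.py w10|sed '2,4d'
```

```text
19.15 [ 0.4 -0.2  0. ] [0.08 0.05 0.  ] -35.9
w10 tab tip x 52.1 z tip/mid/root 63.74 63.64 63.72 plate x [-53.1  24.9] z [57.39 57.29]
```

>>> arm_command:
  motion:
    - {"offset": [0,0,-0.05],"spin": 0}
    - {"offset": [0,0,-0.15],"spin": 0}
    - {"offset": [0,0,-0.3],"spin": 0}
    - {"offset": [0.1,0,-0.5],"spin": 0}
    - {"offset": [0.2,0,-0.7],"spin": 0}
    - {"offset": [0.3,-0.1,-0.8],"spin": 0}
    - {"offset": [0.3,-0.1,-0.8],"spin": 0}
    - {"offset": [0.3,-0.1,-0.8],"spin": 0}

```text
t: 19.95
ee_pos: [574.7, 111.3, 400.0]
eef_rot: [[0.176, 0.984, 0.002], [0.984, -0.176, -0.0], [-0.0, 0.002, -1.0]]
force: [0.7, -0.6, -0.3]
opening: 0.453
gripper_force: 0.0
```

Run:
```python
from h import *
c,M,im,d=shot('w11'); save('w11c',im[120:330,230:510],2.8)
mk=masks(im)
rc=np.argwhere(cv2.erode(blob(mk['orange'],box=(120,330,280,460)).astype(np.uint8),np.ones((2,2))));P=bydepth(c,M,rc,d[rc[:,0],rc[:,1]]);x=(P[:,:2]-O)@U
print('tab x',np.percentile(x,[2,98]).round(1),'z',[np.median(P[(x>a)&(x<a+8),2]).round(1) for a in (12,22,32,42)])
rc=np.argwhere(blob(mk['blue'],box=(120,330,230,510)));P=bydepth(c,M,rc,d[rc[:,0],rc[:,1]]);P=P[abs(P[:,2]-57.3)<3];x=(P[:,:2]-O)@U;print('plate x',np.percentile(x,[.5,99.5]).round(1),np.median(P[:,2]))
```

```text
tab x [10.9 53.1] z [np.float64(63.4), np.float64(63.4), np.float64(64.0), np.float64(63.6)]
plate x [-53.3  25.1] 57.2943489816507
```

View pics/w11c.png

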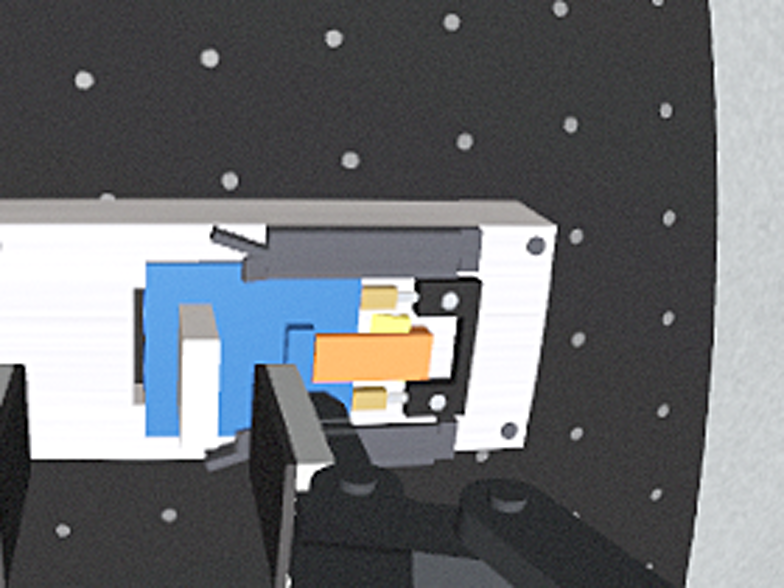

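The cover is seated under both rails and against both contacts. The tab is flat (63.4–64.0 mm along its length), its tip is beyond the yellow ledge, and nothing touches the cover.

```bash
python3 -c "
from cell import *
print(sign_off())"
```

```text
the job is handed in; nothing more can be done
None
```

The blue cover is in under both rails, and the tab lies flat past the yellow ledge, which I read as latched from the pictures and its holding after release. The arm is clear, and the job was handed in at about 20 s of the 54 s; the peak push while sliding was about 11 N and the highest downward press 12.6 N.

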